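# Park the captive screw and draw out the lamp tray

### The arm

A 7-joint arm with a two-finger parallel gripper is mounted at the origin on the work surface. World frame = base frame: x ahead of the robot, y to its left, z up, the work surface at z = 0. Lengths are in m, angles in rad, forces in N, time in s.
With the tool pointing down it reaches from about 0.425 to 0.925 m from the base axis. Payload 6.8 kg.
Tool frame: the origin (TCP) lies where the fingers leave the gripper's body, on its centre line; the fingertips stand 73 mm ahead of it and the grasp point (between the pads) lies 54 mm ahead of it; z points along the fingers, y is the direction in which the jaws open and shut (so a half turn about z gives the same grasp; the last joint's range is limited). The gripper opens to 85 mm and grips with 20 to 120 N. Pads are 22 mm wide; open, the fingers measure 114 mm over their backs; the gripper's body (76 mm by 85 mm) begins 54 mm behind the grasp point. The pads swing forward as they close: fully open they stand 13 mm farther back than shut.
Start: joints at [-1.292, 0.477, 0.022, 1.555, -0.011, 1.109, -0.083], TCP at [0.255, 0.625, 0.304] pointing down, gripper open.
Joint ranges: [-2.96, 2.96], [-0.34, 2.1], [-1.41, 1.46], [0.24, 2.44], [-1.37, 4.51], [0.17, 1.92], [-2.96, 2.96]. Speed limits (rad/s): [2.39, 2.39, 3.14, 3.14, 3.14, 3.14, 3.14].

### API

Orientations are given as a rotation vector (axis times angle).
In Python, from bench import r gives the robot as it stands.
- The arm moves only by the shell command python3 -m handwheel 'ROWS' [FORCE]. ROWS is JSON, a list that holds one entry, the list of rows, each a list of 7 numbers: the shift along the world's x, y, z in m, then the turn, a rotation vector about the world's x, y, z in rad, then the finger opening in m, from 0 to 0.0854. A call has 1 to 10 rows; each row shifts and turns the commanded pose from where the row before left it; what a row does not reach is not made up. A row lasts 1/12 s, in which the tool goes at most 41.7 mm and 7.16 degrees, less where a joint would pass 70% of its speed; a pose out of reach is approached as far as the arm can. A call is refused whole if a number of a shift passes 0.0417 or a number of a turn 0.125, either way. A call with a gripper value outside its range is refused whole. The fingers move at their own pace and stop on an object; FORCE is the grip in N (left out, the last holds). Time passes only in rows, so rows that do not move let the fingers close. It gives the time, the measured TCP pose, the force and the opening at its end, in the units of the state.
- r.get_obs(): the state, without advancing time (a new reading comes with each control period).
- r.grab_frame(name): name is "side" or "top"; returns (picture, depth): 480x640x3 uint8, red, green, blue; 480x640 float32, m along the optical axis (not along the pixel's ray), 0 where there is no reading.
- r.get_calibration(name): a dict with "vertical_fov" (degrees; the focal length in pixels is half the picture's height over the tangent of half this angle, whatever the lens; pixels are square), "cx", "cy" (the principal point, pixels), "R" (3x3) and "t" (3): a world point X has camera coordinates R X + t. Camera axes: x right, y down, z forward; pixel columns grow to the right and rows downward; lengths in m; the calibration is good to about 2 mm. A picture is of the moment at which its call begins. get_calibration takes no time and is no camera call.
- r.hand_in(): hands the job in, once; it reports no verdict.
Trained networks look in the newest picture that a camera, given by its name, has taken for a name from the list of things; names that differ only in an ending like _2 or _b are one class to them, and where a whole thing is asked for, a point or a joint stands for the part that bears it (a point fixed in the world has none). Each returns a list of dicts, best first, with "p" (0 to 1); they miss things now and then, are a little off and sometimes report something else, mostly with a low value. They report only what shows in the picture. A call takes as long as a camera call.
- r.masks_of(label, camera): "pixels" (480x640 bool, what is visible of it) and "at" ([column, row] in pixels, amid what is visible of it).
The state is a dict: "clock": time; "joints": joint angles; "qvel": joint speeds; "tau": joint torques, N m; "tcp_pos": TCP position; "orientation": TCP orientation; "contact_force": force on the tool from outside, world axes, zero at the start; "moment": the same for the moment, N m; "grip_width": finger opening in m.
Only numpy, scipy, OpenCV 4.12 (cv2) and the standard library are available. Lean on these libraries where they do the work, as an engineer would, in place of code of your own. Each camera call takes 0.05 s, during which the arm holds its last target.

### The job

The photometer's lamp is to be changed. The captive thumbscrew on top of the lamp house is already slackened, but its spring still holds its tip down in the lamp tray: draw it up lightly against the spring, feel for the place where its thread enters the collar, and unscrew it all the way up so that it stays parked. Then let go of it and pull the tray out by its handle as far as it will go; do not strain the screw or the tray, and leave everything else on the bench where it is.

Things in the scene. Friction and masses are not known exactly. Their poses are not given: they have to be found in the camera images.
- photometer: white bench photometer, fixed to the bench. Origin: centre of its underside; x to its rear, y to its lamp end, z up. Main body 280 (x) x 260 (y) x 165 mm high, covers up to 190 mm; at its +y end the lower lamp house, from y = 60 to its end face at y = 200 mm, top face 105 mm above the bench
- collar (a point): steel collar, 29 mm across, 3 mm proud of the lamp house top, that holds the screw. The point lies on the screw's axis, level with the lamp house's top face (x -30, y 145 mm in the photometer's frame). Its right-hand thread is inside, unseen: one start, 16 mm rise a turn (2.5 mm a rad), a third of a turn long, entered through a mouth about 0.4 rad wide in its blind lower face. Over 25 N ruins it
- screw: captive steel thumbscrew: round knurled head 26 mm across, 26 mm high, underside 14 mm above the lamp house's top at rest; slides and turns on its vertical axis. Origin on the axis, level with the lamp house's top at rest; rises with it. A spring pushes it down: 3 N at rest, 0.25 N more per mm raised. Turning takes about 0.05 N m. Not pulled up, it only spins
- knob (a point): centre of the knurled head, 27 mm above the lamp house's top at rest. Pulled up, the screw stops dead after about 2 mm on the collar's blind face, but comes up 10 mm where the thread's mouth is: less than a quarter turn anticlockwise (from above) of where it starts. Held 9 to 10 mm up and turned on anticlockwise, it enters the thread (within about 0.6 rad) and then climbs by itself
- screw_lift (a joint): how far the screw is raised (m): 0 with its tip down in the tray's hole; about 0.008 at the foot of the thread; 0.0098 where its tip leaves the hole; about 0.0118 from the thread's end on (parked), about 2.1 rad past the mouth, where it rises no more and turns idly on a flat seat (for some 3 rad, then a stop). In the thread, too, friction keeps it where it is left
- lamp_tray: aluminium lamp tray in the lamp house, carrying a halogen lamp; grey front panel 108 mm wide (x), 74 mm high, closing the end face. Origin on the bench below the end face; axes as the photometer's; it slides out along +y. Until the screw is parked, its tip in the tray's hole (1.5 mm of play) locks the tray; more than 12 N against the tip bends it
- handle (a point): middle of the tray's steel D-handle: a round bar 12 mm thick, 64 mm long along the photometer's x axis, its centre 100 mm above the bench and 46 mm out from the front panel (40 mm free between bar and panel); at y = 251 mm in the photometer's frame with the tray shut, 331 mm when drawn out to its stop; about 2 N of friction
- dropper_a: amber glass dropper bottle, 52 mm across, 130 mm tall, a bystander
- dropper_b: larger amber glass dropper bottle, 60 mm across, 145 mm tall, a bystander
- beaker: glass beaker, 68 mm across, 90 mm tall, a bystander
- cuvette_stand: white cuvette stand, 45 x 95 x 46 mm, standing on the photometer's main top, a bystander
- screwdriver: screwdriver, 190 mm, lying on the bench beyond the lamp tray, a bystander
- timer: round yellow bench timer, 66 mm across, 20 mm high, a bystander
- waste_jar: brown jar with a white cap, 72 mm across, 100 mm tall, a bystander

How it is judged:
By the outcome, as a careful person would: the job done as asked, in the order asked, and still so for the second after the job is handed in, with the robot touching nothing.
It also fails if it takes over 72 s, if anything falls off the work surface, if the arm or the gripper's body presses on something with over 40 N, if the wrist force passes 120 N, or if a joint passes its speed limit or range.

## Working session

There is one attempt and no reset: what is moved stays moved. The work goes in short steps, Python scripts to look and compute and a shell command to move; the robot and the scene stay as the last step left them, time stands still between calls to the robot, and variables do not carry over. Pictures are saved under pics/ and viewed, and the job is handed in when it is done.

```bash
ls; mkdir -p pics; cat > h.py <<'E'
import numpy as np,cv2
from bench import r
def K(n):
    c=r.get_calibration(n);f=240/np.tan(np.radians(c["vertical_fov"])/2)
    return f,c["cx"],c["cy"],np.array(c["R"]),np.array(c["t"])
def unproj(n,d,mask=None):
    f,cx,cy,R,t=K(n);v,u=np.nonzero((d>0) if mask is None else (mask&(d>0)))
    z=d[v,u];P=np.stack([(u-cx)/f*z,(v-cy)/f*z,z],1)
    return (P-t)@R
def proj(n,X):
    f,cx,cy,R,t=K(n);c=R@np.array(X)+t
    return f*c[0]/c[2]+cx,f*c[1]/c[2]+cy
def save(n,im): cv2.imwrite("pics/"+n+".png",im[:,:,::-1])
E
python3 - <<'E'
from h import *
for n in("side","top"):
    im,d=r.grab_frame(n);save(n+"0",im);np.savez("/tmp/"+n,im=im,d=d);f,cx,cy,R,t=K(n);print(n,f,cx,cy,(-R.T@t).round(3),R.round(2).tolist())
    for l in["screw","collar","lamp_tray","photometer","handle","knob"]:
        for m in r.masks_of(l,n)[:2]:
            P=unproj(n,d,m["pixels"]);print(n,l,round(m["p"],2),m["at"],m["pixels"].sum(),np.median(P,0).round(4),P.min(0).round(3),P.max(0).round(3))
print(r.get_obs())
E
```

```text
pics
side 566.3961934635977 316.04601741435414 242.22764128935307 [0.397 1.224 1.306] [[-0.99, -0.11, 0.01], [-0.08, 0.71, -0.7], [0.07, -0.7, -0.71]]
side collar 0.62 [302.7, 219.0] 10859 [ 0.5653 -0.0084  0.1234] [ 0.428 -0.276 -0.005] [0.759 0.188 0.196]
side lamp_tray 0.97 [306.3, 270.3] 673 [0.5355 0.1328 0.0831] [0.483 0.119 0.014] [0.594 0.188 0.11 ]
side lamp_tray 0.57 [286.2, 163.9] 392 [ 0.6356 -0.1932  0.1861] [ 0.605 -0.492  0.008] [ 0.673 -0.156  0.219]
side photometer 0.77 [303.4, 221.2] 10916 [ 0.5658 -0.0085  0.123 ] [ 0.428 -0.495 -0.007] [0.774 0.191 0.196]
side photometer 0.67 [310.1, 347.5] 249 [0.4943 0.37   0.0215] [0.447 0.354 0.009] [0.539 0.385 0.031]
side handle 0.97 [307.8, 270.4] 669 [0.5364 0.1329 0.0866] [0.483 0.119 0.021] [0.593 0.188 0.11 ]
side knob 0.67 [307.8, 241.7] 98 [0.5397 0.0796 0.14  ] [0.527 0.061 0.105] [0.552 0.094 0.151]
top 490.36131393795876 332.17973654894575 221.4366195887994 [0.4   0.074 1.25 ] [[0.01, -1.0, -0.0], [-0.99, -0.01, -0.13], [0.13, 0.0, -0.99]]
top collar 0.64 [397.7, 218.9] 20744 [ 0.5626 -0.0603  0.1631] [ 0.428 -0.27
[... 551 characters left out ...]
ck': 0.7, 'joints': array([-1.2921048 ,  0.47696478,  0.02240807,  1.55539131, -0.01150421,
        1.10929602, -0.08309409]), 'qvel': array([-3.63993791e-04, -8.22916891e-04,  7.65933608e-04, -9.52945362e-04,
       -6.30900576e-04, -2.16542476e-03, -7.67033155e-05]), 'tau': array([-9.18276646e-05, -5.96163011e+01,  1.60555702e+00, -2.81504542e+01,
        1.23736108e-02,  1.18750460e-03,  5.21080437e-06]), 'tcp_pos': array([0.25462809, 0.62515276, 0.30393538]), 'orientation': array([-6.03826340e-01, -3.08301080e+00, -1.10623264e-04]), 'contact_force': array([ 0.35966481,  0.26955757, -0.17449308]), 'moment': array([-0.02243231,  0.00970007, -0.01018886]), 'grip_width': 0.08515031740814076}
```

View pics/side0.png

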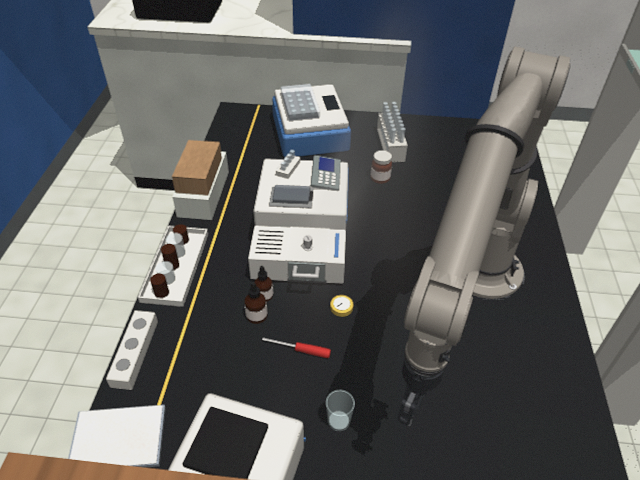

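View pics/top0.png

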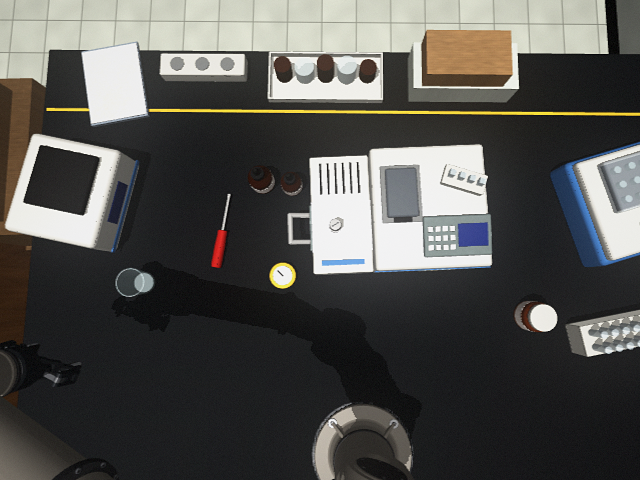

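The side view shows the knob at (308,242), with the handle at (307,270) just in front of it. In the top view the knob is at (336,225) and the handle at (298,228). The bottles are at (262,180) and (291,183), the timer at (283,275). Next I'll fit the poses from depth.

```bash
python3 - <<'E'
from h import *
for n in("side","top"):
    z=np.load("/tmp/%s.npz"%n);d=z["d"];im=z["im"]
    P=unproj(n,d)
    box=(P[:,0]>.38)&(P[:,0]<.76)&(P[:,1]>-.35)&(P[:,1]<.26)
    P=P[box]
    for nm,lo,hi in(("house",.097,.112),("main",.157,.172)):
        Q=P[(P[:,2]>lo)&(P[:,2]<hi)&(P[:,1]<.145)]
        rc=cv2.minAreaRect((Q[:,:2]*1000).astype(np.float32));print(n,nm,rc,np.median(Q[:,2]))
    Q=P[(abs(P[:,0]-.54)<.04)&(abs(P[:,1]-.075)<.04)&(P[:,2]>.118)]
    print(n,"knob",len(Q),Q.mean(0).round(4),Q.min(0).round(4),Q.max(0).round(4))
    T=Q[Q[:,2]>np.percentile(Q[:,2],80)-.003]; print("  top",len(T),T.mean(0).round(4),T.min(0).round(4),T.max(0).round(4))
    Q=P[(abs(P[:,0]-.54)<.05)&(P[:,1]>.15)&(P[:,1]<.21)&(P[:,2]>.085)]
    print(n,"handle",len(Q),Q.mean(0).round(4),Q.min(0).round(4),Q.max(0).round(4))
    B=Q[Q[:,1]>Q[:,1].max()-.012]; print("  bar",len(B),B.mean(0).round(4),np.polyfit(B[:,0],B[:,1],1))
    x,y=(300,220) if n=="side" else (315,225)
    s=cv2.resize(im[y-75:y+75,x-100:x+100],None,fx=4,fy=4,interpolation=cv2.INTER_CUBIC);save(n+"z",s)
E
```

```text
side house ((571.6679077148438, 60.336063385009766), (280.7966003417969, 163.92501831054688), 2.6594672203063965) 0.10421698012837696
side main ((581.6012573242188, -137.21018981933594), (279.2803039550781, 268.1025695800781), 2.9811079502105713) 0.1641376167306037
side knob 94 [0.5398 0.0781 0.1377] [0.5274 0.0606 0.1201] [0.5517 0.0937 0.1511]
  top 42 [0.5398 0.0748 0.1445] [0.5276 0.0613 0.1411] [0.5517 0.0842 0.1511]
side handle 143 [0.5355 0.1766 0.1016] [0.4984 0.1503 0.0909] [0.5743 0.1884 0.1097]
  bar 96 [0.5363 0.1819 0.1025] [0.01743274 0.17255668]
top house ((575.021484375, -27.770401000976562), (280.6579284667969, 339.9318542480469), 2.3293163776397705) 0.10458203572058676
top main ((580.955810546875, -140.0833282470703), (279.5910339355469, 259.4979553222656), 2.9283318519592285) 0.1641674877244717
top knob 116 [0.5394 0.0727 0.1433] [0.527  0.0614 0.124 ] [0.5523 0.0845 0.1517]
  top 80 [0.5402 0.0727 0.1455] [0.5289 0.0616 0.1432] [0.552  0.0844 0.1517]
top handle 255 [0.5348 0.1719 0.1021] [0.4977 0.1505 0.088 ] [0.5728 0.1845 0.1102]
  bar 155 [0.5363 0.1784 0.1042] [0.02086322 0.1672229 ]
```

View pics/topz.png

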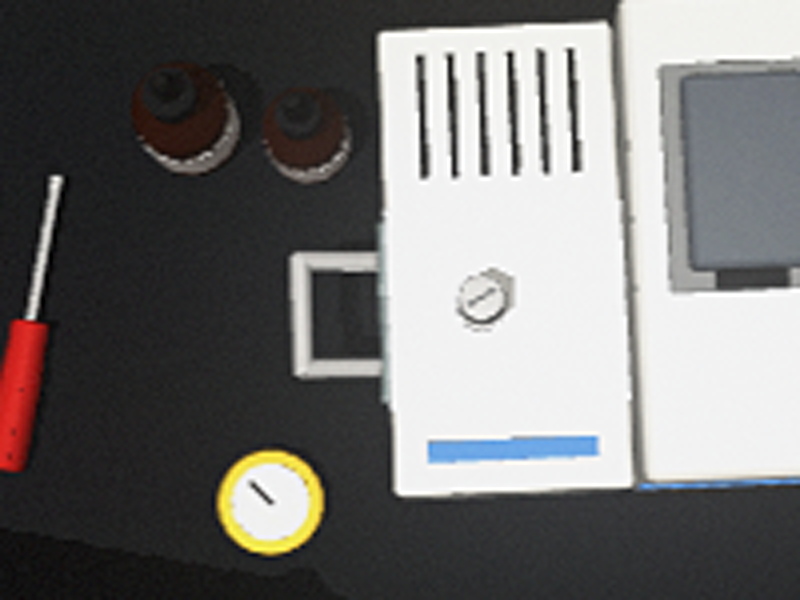

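View pics/sidez.png

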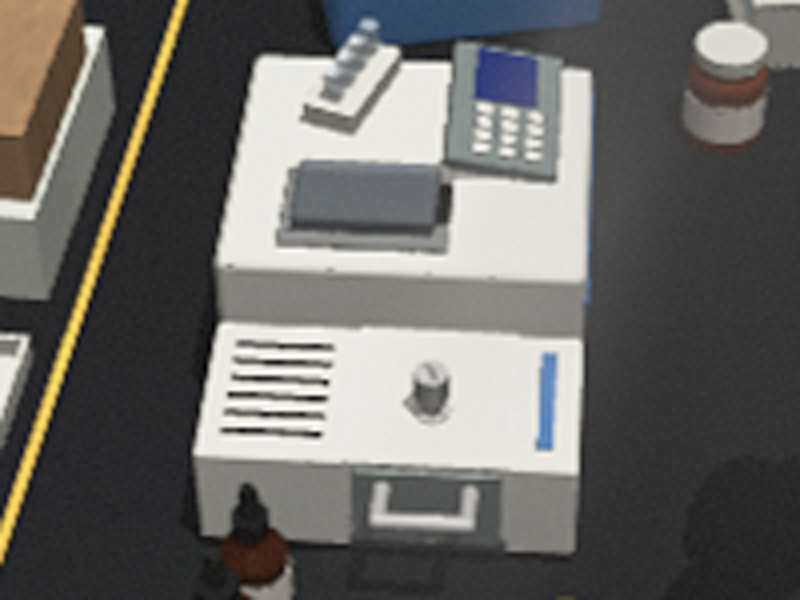

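Everything agrees on the knob axis at about (0.540, 0.073), yaw about 0.05 rad and the handle bar at about (0.535, 0.179). I'll move above the knob now and wind the wrist back on the way, checking which way joint 7 turns.

```bash
python3 -m handwheel '[[[0.012,-0.024,0,0,0,-0.12,0.0854],[0.014,-0.0276,0,0,0,-0.125,0.0854],[0.014,-0.0276,0,0,0,-0.125,0.0854],[0.014,-0.0276,0,0,0,-0.125,0.0854],[0.014,-0.0276,0,0,0,-0.125,0.0854],[0.014,-0.0276,0,0,0,-0.125,0.0854],[0.014,-0.0276,0,0,0,-0.125,0.0854],[0.014,-0.0276,0,0,0,-0.125,0.0854]]]' 20
python3 - <<'E'
from h import *
o=r.get_obs();print(o["joints"].round(3),o["tcp_pos"])
E
```

```text
clock: 1.37
tcp_pos: [0.3651, 0.4066, 0.3042]
orientation: [-2.009, -2.415, -0.001]
contact_force: [1.1, -0.3, -0.3]
grip_width: 0.0855
[-1.186  0.268  0.28   1.88  -0.087  1.004 -0.685] [0.36511803 0.40658874 0.30415623]
```

```bash
python3 -m handwheel '[[[0.0145,-0.0278,0,0,0,-0.125,0.0854],[0.0145,-0.0278,0,0,0,-0.125,0.0854],[0.0145,-0.0278,0,0,0,-0.125,0.0854],[0.0145,-0.0278,0,0,0,-0.125,0.0854],[0.0145,-0.0278,0,0,0,-0.125,0.0854],[0.0145,-0.0278,0,0,0,-0.125,0.0854],[0.0145,-0.0278,0,0,0,-0.125,0.0854],[0.0145,-0.0278,0,0,0,-0.125,0.0854],[0.0145,-0.0278,0,0,0,-0.125,0.0854]]]'
python3 -m handwheel '[[[0.0145,-0.0278,0,0,0,-0.125,0.0854],[0.0145,-0.0278,0,0,0,-0.125,0.0854],[0.0145,-0.0278,0,0,0,-0.125,0.0854],[0,0,-0.01,0,0,-0.125,0.0854],[0,0,-0.015,0,0,-0.125,0.0854],[0,0,-0.015,0,0,-0.125,0.0854],[0,0,-0.01,0,0,-0.125,0.0854],[0,0,0,0,0,0,0.0854],[0,0,0,0,0,0,0.0854]]]'
python3 - <<'E'
from h import *
o=r.get_obs();print(o["joints"].round(3),o["tcp_pos"])
for n in("side","top"):
    im,d=r.grab_frame(n);save(n+"1",im)
    x,y=(300,220) if n=="side" else (315,225)
    s=cv2.resize(im[y-75:y+75,x-100:x+100],None,fx=4,fy=4,interpolation=cv2.INTER_CUBIC);save(n+"z1",s)
E
```

```text
clock: 2.12
tcp_pos: [0.4956, 0.1564, 0.3043]
orientation: [-2.987, -0.971, -0.001]
contact_force: [0.9, 0.9, -0.0]
grip_width: 0.0855
clock: 2.87
tcp_pos: [0.5385, 0.0744, 0.2538]
orientation: [3.119, -0.37, -0.001]
contact_force: [0.0, -0.1, 0.0]
grip_width: 0.0857
[-0.872  0.405  0.794  1.96  -0.36   0.922 -1.704] [0.53848805 0.07442358 0.253768  ]
```

View pics/sidez1.png

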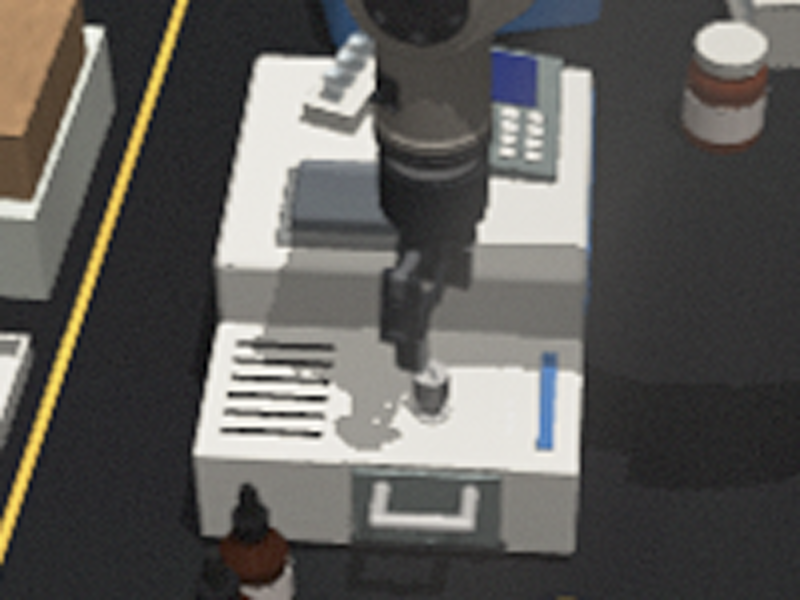

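View pics/topz1.png

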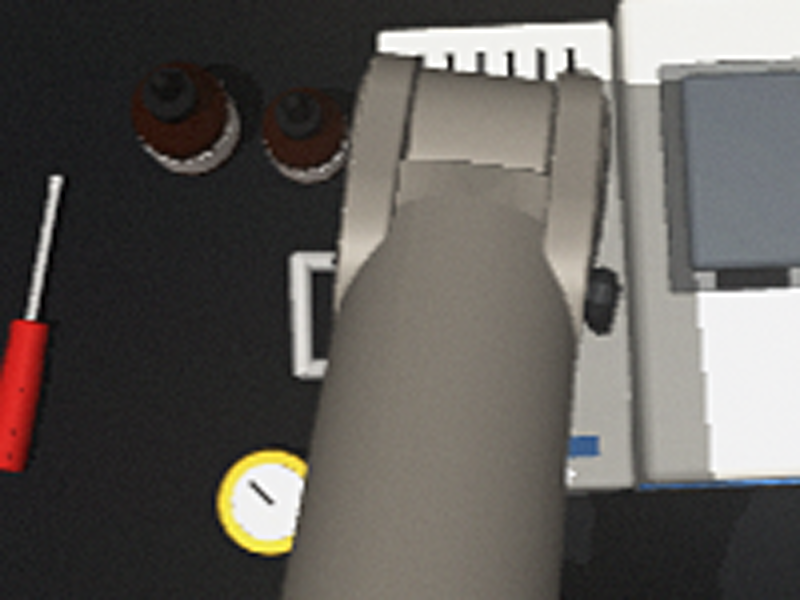

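The gripper hangs above the knob with clear room around it. Descending now, then closing lightly.

```bash
python3 -m handwheel '[[[0.0015,-0.0014,-0.012,0,0,0,0.0854],[0,0,-0.017,0,0,0,0.0854],[0,0,-0.017,0,0,0,0.0854],[0,0,-0.012,0,0,0,0.0854],[0,0,-0.007,0,0,0,0.07],[0,0,-0.002,0,0,0,0.05],[0,0,0,0,0,0,0.042]]]'
python3 -m handwheel '[[[0,0,0,0,0,0,0.038]]]'
python3 - <<'E'
from h import *
o=r.get_obs();print(o["joints"].round(3),o["tcp_pos"],o["contact_force"],o["grip_width"])
im,d=r.grab_frame("side");save("side2",im)
x,y=300,235
s=cv2.resize(im[y-50:y+50,x-66:x+66],None,fx=6,fy=6,interpolation=cv2.INTER_CUBIC);save("sidez2",s)
E
```

```text
clock: 3.55
tcp_pos: [0.5401, 0.0728, 0.1867]
orientation: [3.119, -0.376, -0.001]
contact_force: [-0.7, 0.5, -0.4]
grip_width: 0.0518
clock: 3.63
tcp_pos: [0.5406, 0.0728, 0.1874]
orientation: [-3.119, 0.376, -0.002]
contact_force: [0.5, 0.7, 0.3]
grip_width: 0.039
[-0.798  0.502  0.717  2.006 -0.458  0.796 -1.624] [0.54060766 0.07280237 0.18743963] [0.46571217 0.6974428  0.2580746 ] 0.03900624880805365
```

View pics/sidez2.png

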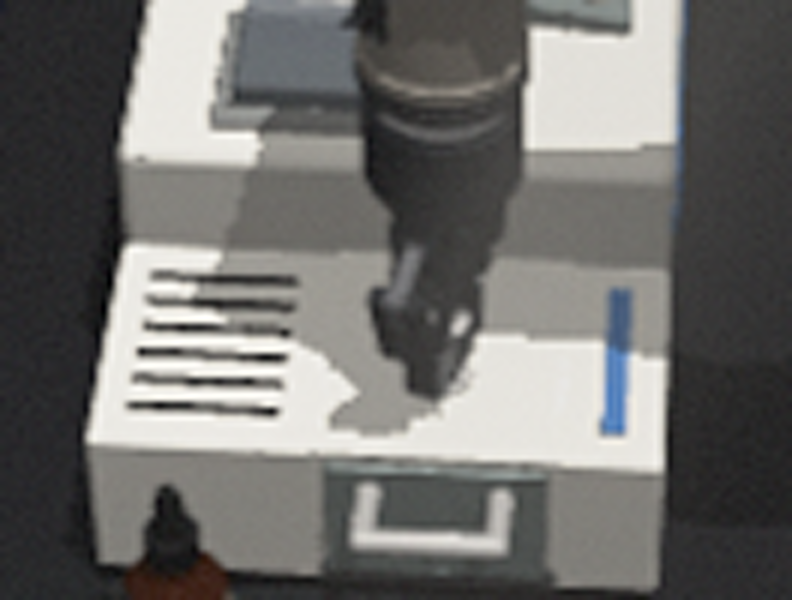

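Fingers straddle the knob, pads just above the house top. Closing.

```bash
python3 -m handwheel '[[[0,0,0,0,0,0,0.034],[0,0,0,0,0,0,0.030],[0,0,0,0,0,0,0.026],[0,0,0,0,0,0,0.022],[0,0,0,0,0,0,0.018],[0,0,0,0,0,0,0.015]]]' 25
python3 - <<'E'
from h import *
o=r.get_obs();print(o["joints"].round(3),o["tcp_pos"].round(5),o["contact_force"].round(2),o["moment"].round(3),o["grip_width"])
E
```

```text
clock: 4.18
tcp_pos: [0.5403, 0.0719, 0.1875]
orientation: [3.118, -0.378, 0.001]
contact_force: [-2.1, -4.1, 6.8]
grip_width: 0.025
[-0.797  0.502  0.718  2.007 -0.457  0.797 -1.624] [0.54025 0.07192 0.18748] [-2.11 -4.1   6.79] [-0.831  0.386  0.011] 0.02504796565287638
```

```bash
cat > s.py <<'E'
from h import *
o=r.get_obs();a=o["orientation"];al=np.arctan2(a[1],a[0])
ph=(2*al-np.pi/2+np.pi)%(2*np.pi)-np.pi
print("t%.2f"%o["clock"],"p",(o["tcp_pos"]*1000).round(2),"F",o["contact_force"].round(1),"M",o["moment"].round(2),"phi%.3f"%ph,"w%.1f"%(o["grip_width"]*1000),"j7 %.2f"%o["joints"][6])
E
python3 -m handwheel '[[[0,-0.0010,0.001,0,0,0,0.015],[0,0,0,0,0,0,0.015]]]' >/dev/null; python3 s.py
python3 -m handwheel '[[[0,0,0.001,0,0,0,0.015],[0,0,0,0,0,0,0.015]]]'>/dev/null; python3 s.py
```

```text
t4.35 p [540.15  71.83 187.84] F [ 0.7 -1.4 -3.9] M [-0.44 -0.31  0.02] phi-1.811 w25.1 j7 -1.62
t4.52 p [540.14  71.85 188.78] F [ 2.  -2.  -3.7] M [-0.49 -0.35 -0.01] phi-1.811 w25.1 j7 -1.63
```

```bash

python3 -m handwheel '[[[0,-0.0003,0.0007,0,0,0,0.015],[0,0,0,0,0,0,0.015]]]'>/dev/null; python3 s.py
python3 -m handwheel '[[[0,0,0.0007,0,0,0,0.015],[0,0,0,0,0,0,0.015]]]'>/dev/null; python3 s.py
```

```text
t4.68 p [540.16  71.82 189.5 ] F [ 2.  -1.3 -5.8] M [-0.26 -0.41 -0.01] phi-1.811 w25.3 j7 -1.63
t4.85 p [540.11  71.81 189.99] F [  3.4  -1.1 -10.3] M [-0.25 -0.79 -0.05] phi-1.811 w24.7 j7 -1.63
```

Blind face felt at about z 189.5 (force jumps from 4 N to 10 N). Now turning anticlockwise under this light preload, looking for the mouth.

```bash

for i in 1 ; do python3 -m handwheel '[[[0,0,0,0,0,0.08,0.015],[0,0,0,0,0,0.08,0.015]]]'>/dev/null; python3 s.py; done
python3 -m handwheel '[[[0,0,0,0,0,0.08,0.015],[0,0,0,0,0,0.08,0.015]]]'>/dev/null; python3 s.py
```

```text
t5.02 p [540.09  71.7  189.97] F [ 3.8 -2.5 -9.1] M [-0.38 -0.82 -0.02] phi-1.647 w25.1 j7 -1.49
t5.18 p [540.11  71.55 190.06] F [ 3.5 -1.8 -8.7] M [-0.46 -0.71 -0.05] phi-1.487 w25.4 j7 -1.36
```

```bash

python3 -m handwheel '[[[0.0005,0,0,0,0,0.08,0.015],[0,0,0,0,0,0.08,0.015]]]'>/dev/null; python3 s.py
python3 -m handwheel '[[[0,0,0,0,0,0.08,0.015],[0,0,0,0,0,0.08,0.015]]]'>/dev/null; python3 s.py
```

```text
t5.35 p [540.26  71.41 189.92] F [ 2.3 -1.8 -9.1] M [-0.45 -0.53 -0.07] phi-1.327 w24.9 j7 -1.23
t5.52 p [540.29  71.24 190.06] F [ 1.4 -1.6 -6.6] M [-0.52 -0.35 -0.01] phi-1.167 w25.5 j7 -1.10
```

```bash

python3 -m handwheel '[[[0,0,0,0,0,0,0.015],[0,0,0,0,0,0,0.015]]]'>/dev/null; python3 s.py
python3 -m handwheel '[[[0,0,0.0003,0,0,0.08,0.015],[0,0,0,0,0,0,0.015]]]'>/dev/null; python3 s.py
```

```text
t5.68 p [540.31  71.23 190.08] F [ 1.7 -2.6 -7.3] M [-0.43 -0.42  0.04] phi-1.174 w25.3 j7 -1.10
t5.85 p [540.36  71.22 190.55] F [ 1.3 -3.  -5.8] M [-0.59 -0.17  0.08] phi-1.091 w25.5 j7 -1.04
```

```bash

python3 -m handwheel '[[[0,-0.0004,0.0006,0,0,0,0.015],[0,0,0,0,0,0,0.015]]]'>/dev/null; python3 s.py
```

```text
t6.02 p [540.32  71.15 191.11] F [ 0.1 -3.1 -6.3] M [-0.56 -0.1   0.01] phi-1.094 w25.1 j7 -1.04
```

```bash

python3 -m handwheel '[[[0,-0.0004,0.0008,0,0,0,0.015],[0,0,0,0,0,0,0.015]]]'>/dev/null; python3 s.py
python3 -m handwheel '[[[0,0,0,0,0,0,0.015]]]'>/dev/null; python3 s.py
```

```text
t6.18 p [540.33  71.06 191.98] F [-0.4 -1.5 -5.4] M [-0.29  0.05  0.03] phi-1.092 w25.2 j7 -1.04
t6.27 p [540.31  71.06 192.04] F [-0.8 -1.3 -3.5] M [-0.23  0.2   0.01] phi-1.092 w25.2 j7 -1.04
```

Force now stays at about 4–5 N while z follows the command, so this is the mouth. Raising toward the 10 mm stop.

```bash

python3 -m handwheel '[[[0,-0.0003,0.001,0,0,0,0.015],[0,0,0.001,0,0,0,0.015],[0,0,0,0,0,0,0.015]]]'>/dev/null; python3 s.py
python3 -m handwheel '[[[0,0,0.001,0,0,0,0.015],[0,0,0.0007,0,0,0,0.015],[0,0,0,0,0,0,0.015]]]'>/dev/null; python3 s.py
```

```text
t6.52 p [540.4   71.   194.26] F [-1.7  1.1 -3.2] M [ 0.1   0.4  -0.01] phi-1.091 w24.9 j7 -1.04
t6.77 p [540.4   70.98 195.75] F [-1.2  1.3 -5.4] M [ 0.32  0.3  -0.05] phi-1.091 w25.0 j7 -1.04
```

```bash

python3 -m handwheel '[[[0,0,0.0007,0,0,0,0.015],[0,0,0,0,0,0,0.015]]]'>/dev/null; python3 s.py
python3 -m handwheel '[[[0,0,0.0006,0,0,0,0.015],[0,0,0,0,0,0,0.015]]]'>/dev/null; python3 s.py
python3 - <<'E'
from h import *
im,d=r.grab_frame("side");save("side3",im)
x,y=300,235
s=cv2.resize(im[y-50:y+50,x-66:x+66],None,fx=6,fy=6,interpolation=cv2.INTER_CUBIC);save("sidez3",s)
E
```

```text
t6.93 p [540.41  71.01 196.39] F [-2.2  1.5 -5.7] M [ 0.48  0.37 -0.03] phi-1.091 w25.2 j7 -1.04
t7.10 p [540.42  70.97 196.98] F [-2.2  2.2 -5.5] M [0.63 0.41 0.  ] phi-1.091 w25.2 j7 -1.04
```

View pics/sidez3.png

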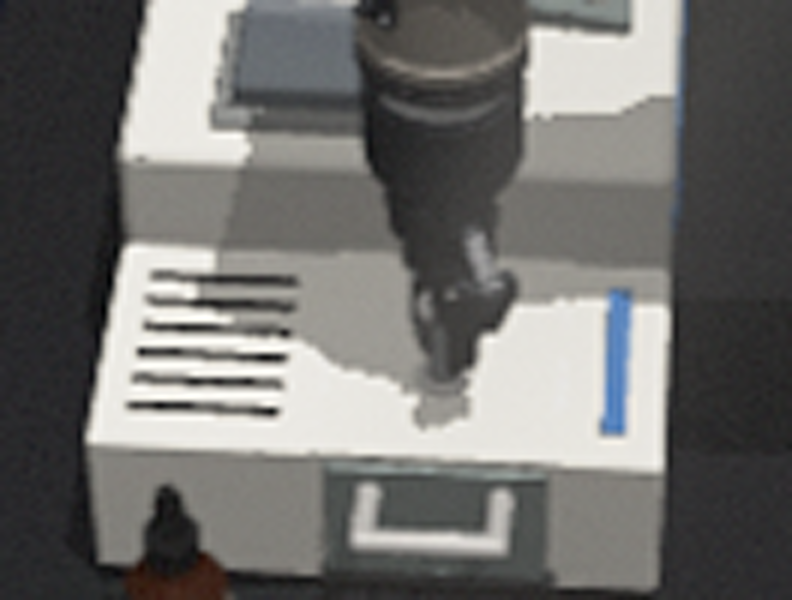

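Force of 5.5 N at about 9.4 mm matches the spring law (3 + 0.25·9.4), so the grip has not slipped and the screw is up in the mouth. Turning on at this height to catch the thread.

```bash

python3 -m handwheel '[[[-0.0003,0.0003,0.0001,0,0,0.08,0.015],[0,0,0,0,0,0.08,0.015]]]'>/dev/null; python3 s.py
python3 -m handwheel '[[[0,0,0,0,0,0.08,0.015],[0,0,0,0,0,0.08,0.015]]]'>/dev/null; python3 s.py
python3 -m handwheel '[[[0,0,0,0,0,0.06,0.015],[0,0,0,0,0,0.06,0.015]]]'>/dev/null; python3 s.py
```

```text
t7.32 p [540.43  70.88 197.08] F [-0.4  1.5 -6.5] M [ 0.4   0.24 -0.04] phi-0.928 w25.0 j7 -0.90
t7.48 p [540.5   70.78 197.11] F [ 0.1  1.9 -7.2] M [ 0.43  0.2  -0.07] phi-0.767 w25.1 j7 -0.77
t7.65 p [540.56  70.69 197.13] F [-0.2  2.  -5.7] M [ 0.42  0.18 -0.03] phi-0.648 w25.2 j7 -0.67
```

```bash

python3 -m handwheel '[[[0,0.0004,0,0,0,0.06,0.015],[0,0,0,0,0,0.06,0.015]]]'>/dev/null; python3 s.py
python3 -m handwheel '[[[0,0,0,0,0,0.06,0.015],[0,0,0,0,0,0.06,0.015]]]'>/dev/null; python3 s.py
python3 -m handwheel '[[[0,0,0,0,0,0.06,0.015],[0,0,0,0,0,0.06,0.015]]]'>/dev/null; python3 s.py
```

```text
t7.82 p [540.65  70.7  197.14] F [ 0.   1.  -5.1] M [ 0.17  0.12 -0.04] phi-0.529 w25.1 j7 -0.56
t7.98 p [540.74  70.67 197.17] F [ 0.   0.6 -6.3] M [ 0.13  0.01 -0.05] phi-0.409 w24.8 j7 -0.46
t8.15 p [540.82  70.59 197.17] F [ 0.1  1.6 -6.8] M [ 0.18  0.01 -0.08] phi-0.289 w25.3 j7 -0.36
```

```bash

python3 -m handwheel '[[[0,0.0003,0,0,0,0.06,0.015],[0,0,0,0,0,0.06,0.015]]]'>/dev/null; python3 s.py
python3 -m handwheel '[[[0,0,0,0,0,0,0.015]]]'>/dev/null; python3 s.py
```

```text
t8.32 p [540.94  70.64 197.21] F [ 1.1 -0.8 -6.3] M [-0.04 -0.01 -0.01] phi-0.169 w25.3 j7 -0.26
t8.40 p [540.92  70.64 197.25] F [-0.  -0.7 -6.9] M [-0.11 -0.04  0.1 ] phi-0.170 w24.9 j7 -0.26
```

```bash

python3 -m handwheel '[[[0,0,-0.0004,0,0,0,0.015],[0,0,0,0,0,0,0.015]]]'>/dev/null; python3 s.py
python3 -m handwheel '[[[0,0,0,0,0,0,0.015]]]'>/dev/null; python3 s.py
```

```text
t8.57 p [540.93  70.73 196.85] F [ 1.4 -1.6 -6.5] M [-0.39 -0.29  0.06] phi-0.173 w25.0 j7 -0.26
t8.65 p [540.9   70.71 196.86] F [ 1.8 -3.2 -6.4] M [-0.55 -0.41  0.01] phi-0.173 w25.6 j7 -0.26
```

```bash
python3 - <<'E'
from h import *
for n in("side",):
    im,d=r.grab_frame(n);save(n+"4",im)
    x,y=308,245
    s=cv2.resize(im[y-20:y+20,x-26:x+26],None,fx=14,fy=14,interpolation=cv2.INTER_CUBIC);save(n+"z4",s)
    f,cx,cy,R,t=K(n)
    z0=np.load("/tmp/side.npz")["d"]
    for nm,D in(("before",z0),("now",d)):
        for u in (307,308,309):
            out=[]
            for v in range(232,254):
                z=D[v,u];P=(np.array([(u-cx)/f*z,(v-cy)/f*z,z])-t)@R; out.append((v,round(P[1]*1e3),round(P[2]*1e3)))
            if u==308: print(nm,u,out)
    print(proj(n,[.540,.086,.119]),proj(n,[.54,.086,.145]))
E
```

```text
before 308 [(232, 8, 104), (233, 9, 101), (234, 18, 105), (235, 61, 145), (236, 61, 140), (237, 74, 149), (238, 71, 142), (239, 80, 147), (240, 79, 142), (241, 84, 142), (242, 85, 140), (243, 85, 136), (244, 83, 130), (245, 94, 136), (246, 88, 126), (247, 79, 113), (248, 77, 107), (249, 80, 105), (250, 83, 104), (251, 91, 109), (252, 88, 101), (253, 90, 99)]
now 308 [(232, 12, 109), (233, 63, 155), (234, 70, 158), (235, 73, 156), (236, 72, 151), (237, 76, 152), (238, 82, 153), (239, 87, 154), (240, 84, 148), (241, 85, 144), (242, 86, 140), (243, 84, 135), (244, 82, 128), (245, 76, 118), (246, 76, 114), (247, 80, 114), (248, 80, 110), (249, 85, 110), (250, 86, 107), (251, 88, 106), (252, 88, 101), (253, 97, 106)]
(np.float64(307.5165579700172), np.float64(247.22923122278837)) (np.float64(307.48293041229493), np.float64(240.95659245765174))
```

View pics/sidez4.png

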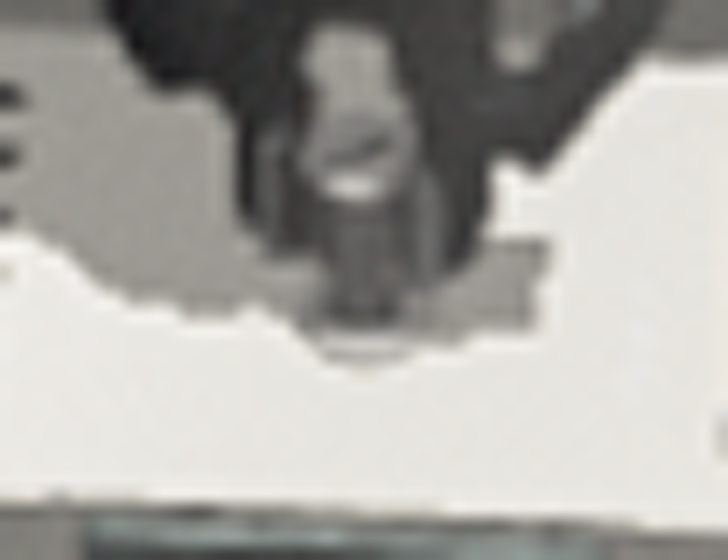

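The picture shows the knob's front rim at row ≈238.5, against 240.9 before, a rise of about 9–10 mm. Its slot has turned about 1.7 rad, as much as the tool. So nothing has slipped; the thread just isn't entered yet, and I'll turn on in small steps.

```bash

python3 -m handwheel '[[[0.0003,-0.0004,0.0003,0,0,0.05,0.015],[0,0,0,0,0,0.05,0.015]]]'>/dev/null; python3 s.py
python3 -m handwheel '[[[0,0,0,0,0,0.05,0.015],[0,0,0,0,0,0.05,0.015]]]'>/dev/null; python3 s.py
python3 -m handwheel '[[[0,0,0,0,0,0.05,0.015],[0,0,0,0,0,0.05,0.015]]]'>/dev/null; python3 s.py
```

```text
t8.87 p [541.03  70.68 197.13] F [ 1.5 -2.6 -6.4] M [-0.52 -0.39 -0.01] phi-0.070 w25.0 j7 -0.17
t9.03 p [541.1   70.7  197.16] F [ 2.6 -2.  -6.2] M [-0.44 -0.43 -0.04] phi0.030 w25.0 j7 -0.08
t9.20 p [541.2   70.68 197.21] F [ 1.5 -2.1 -5.8] M [-0.41 -0.43 -0.04] phi0.130 w25.3 j7 0.01
```

```bash

python3 -m handwheel '[[[0.0003,-0.0003,0,0,0,0.05,0.015],[0,0,0,0,0,0.05,0.015]]]'>/dev/null; python3 s.py
python3 -m handwheel '[[[0,0,0,0,0,0.05,0.015],[0,0,0,0,0,0.05,0.015]]]'>/dev/null; python3 s.py
python3 -m handwheel '[[[0,0,0,0,0,0,0.015]]]'>/dev/null; python3 s.py
```

```text
t9.37 p [541.33  70.64 197.24] F [ 1.6 -0.6 -4.3] M [-0.29 -0.29 -0.02] phi0.230 w25.1 j7 0.09
t9.53 p [541.42  70.68 197.36] F [ 1.2 -1.9 -5.2] M [-0.24 -0.23 -0.1 ] phi0.330 w25.6 j7 0.18
t9.62 p [541.4   70.64 197.39] F [ 0.6 -1.1 -2.7] M [-0.32 -0.19  0.04] phi0.330 w25.1 j7 0.18
```

Upward load is dropping and z is rising by itself, which looks like the thread taking hold. Confirming with a bit more turn.

```bash

python3 -m handwheel '[[[0,0,0,0,0,0.05,0.015],[0,0,0,0,0,0.05,0.015]]]'>/dev/null; python3 s.py
python3 -m handwheel '[[[0,0,0,0,0,0.05,0.015],[0,0,0,0,0,0.05,0.015]]]'>/dev/null; python3 s.py
python3 -m handwheel '[[[0,0,0,0,0,0,0.015]]]'>/dev/null; python3 s.py
```

```text
t9.78 p [541.46  70.7  197.47] F [ 0.8 -1.8 -2.4] M [-0.24 -0.25 -0.11] phi0.429 w25.5 j7 0.27
t9.95 p [541.51  70.76 197.57] F [ 1.2 -1.1 -3.3] M [-0.27 -0.18 -0.09] phi0.529 w25.2 j7 0.35
t10.03 p [541.55  70.77 197.61] F [ 0.1 -0.6 -1.8] M [-0.24 -0.23  0.01] phi0.528 w24.9 j7 0.35
```

Engaged: Fz fell from −6 to −2 N. Now I'll follow the 2.5 mm/rad climb.

```bash

python3 -m handwheel '[[[0,0,0.0003,0,0,0.08,0.015],[0,0,0.0002,0,0,0.08,0.015]]]'>/dev/null; python3 s.py
python3 -m handwheel '[[[0,0,0.0002,0,0,0.08,0.015],[0,0,0.0002,0,0,0.08,0.015]]]'>/dev/null; python3 s.py
python3 -m handwheel '[[[0,0,0.0002,0,0,0.08,0.015],[0,0,0.0002,0,0,0.08,0.015]]]'>/dev/null; python3 s.py
```

```text
t10.20 p [541.64  70.8  198.02] F [ 1.2 -1.  -3.1] M [-0.18 -0.41 -0.  ] phi0.689 w25.2 j7 0.50
t10.37 p [541.7   70.92 198.43] F [ 2.  -1.1 -1.8] M [-0.09 -0.47 -0.09] phi0.849 w25.1 j7 0.64
t10.53 p [541.75  71.02 198.81] F [ 2.4 -0.7 -3.6] M [-0.01 -0.62 -0.06] phi1.009 w25.4 j7 0.78
```

```bash

python3 -m handwheel '[[[0.0003,0,0.0002,0,0,0.08,0.015],[0,0,0.0002,0,0,0.08,0.015]]]'>/dev/null; python3 s.py
python3 -m handwheel '[[[0.0002,0,0.0001,0,0,0.08,0.015],[0,0,0,0,0,0.08,0.015]]]'>/dev/null; python3 s.py
python3 -m handwheel '[[[0,0,0,0,0,0.08,0.015],[0,0,0,0,0,0.08,0.015]]]'>/dev/null; python3 s.py
python3 -m handwheel '[[[0,0,0,0,0,0.08,0.015],[0,0,0,0,0,0.08,0.015]]]'>/dev/null; python3 s.py
```

```text
t10.70 p [541.93  71.14 199.25] F [ 1.5 -0.2 -2.9] M [-0.04 -0.41 -0.08] phi1.170 w24.9 j7 0.92
t10.87 p [542.01  71.26 199.33] F [ 0.8  0.2 -1.8] M [ 0.13 -0.15 -0.12] phi1.330 w25.0 j7 1.06
t11.03 p [542.04  71.42 199.44] F [ 1.4  1.6 -2.5] M [ 0.15 -0.26 -0.11] phi1.490 w25.2 j7 1.20
t11.20 p [542.05  71.53 199.43] F [ 1.9  0.8 -2.4] M [ 0.21 -0.38 -0.01] phi1.650 w25.1 j7 1.35
```

z has levelled at 199.4 (lift ≈ 11.8). A little more turn to be well onto the flat seat, then release.

```bash

python3 -m handwheel '[[[0,0,0,0,0,0.1,0.015],[0,0,0,0,0,0.1,0.015],[0,0,0,0,0,0.1,0.015],[0,0,0,0,0,0.1,0.015]]]'>/dev/null; python3 s.py
python3 -m handwheel '[[[0,0,0,0,0,0.1,0.015],[0,0,0,0,0,0.1,0.015],[0,0,0,0,0,0,0.015]]]'>/dev/null; python3 s.py
python3 -m handwheel '[[[0,0,-0.0006,0,0,0,0.015],[0,0,0,0,0,0,0.015]]]'>/dev/null; python3 s.py
```

```text
t11.53 p [541.94  71.88 199.36] F [ 0.3  1.5 -1.5] M [ 0.43 -0.12 -0.07] phi2.051 w25.5 j7 1.70
t11.78 p [541.84  72.03 199.36] F [-0.3  2.1 -1.9] M [ 0.49 -0.03  0.04] phi2.250 w25.0 j7 1.88
t11.95 p [541.87  71.98 198.87] F [-0.9  4.3  3.9] M [ 0.99  0.2  -0.02] phi2.246 w24.9 j7 1.87
```

Pressing down 0.5 mm meets solid support (+3.9 N), so the screw is parked. Opening and rising clear.

```bash

python3 -m handwheel '[[[0,0.0004,0.0003,0,0,0,0.015],[0,0,0,0,0,0,0.03],[0,0,0,0,0,0,0.045],[0,0,0,0,0,0,0.055],[0,0,0,0,0,0,0.055]]]'>/dev/null; python3 s.py
python3 -m handwheel '[[[0,0,0.01,0,0,-0.1,0.055],[0,0,0.02,0,0,-0.1,0.055],[0,0,0.02,0,0,-0.1,0.055],[0,0,0.02,0,0,-0.1,0.05],[0,0.02,0,0,0,-0.1,0.045],[0,0.025,0,0,0,-0.1,0.04],[0,0.025,0,0,0,0,0.04],[0,0.025,0,0,0,0,0.04],[0,0,0,0,0,0,0.04]]]'>/dev/null; python3 s.py
python3 - <<'E'
from h import *
for n in("side","top"):
    im,d=r.grab_frame(n);save(n+"5",im);np.savez("/tmp/%s5"%n,d=d)
    x,y=(308,245) if n=="side" else (315,225)
    w,h=(66,50) if n=="side" else (100,75)
    s=cv2.resize(im[y-h:y+h,x-w:x+w],None,fx=600//(2*h),fy=600//(2*h),interpolation=cv2.INTER_CUBIC);save(n+"z5",s)
    P=unproj(n,d);Q=P[(abs(P[:,0]-.54)<.03)&(abs(P[:,1]-.074)<.025)&(P[:,2]>.125)&(P[:,2]<.168)]
    if len(Q): 
        T=Q[Q[:,2]>np.percentile(Q[:,2],80)-.003]; print(n,"knob",len(Q),T.mean(0).round(4),Q.max(0).round(4),np.percentile(Q[:,2],90))
E
```

```text
t12.37 p [541.26  70.56 198.29] F [-0.4  0.6  0.8] M [-0.03  0.    0.04] phi2.248 w55.1 j7 1.88
t13.12 p [540.57 172.15 268.66] F [-0.1  0.4  0.8] M [ 0.04 -0.05 -0.01] phi1.656 w40.1 j7 1.17
side knob 36 [0.5321 0.0748 0.1561] [0.5388 0.0896 0.1609] 0.1575029355122482
top knob 118 [0.5409 0.0722 0.1572] [0.5531 0.0843 0.1606] 0.15891390689420487
```

View pics/sidez5.png

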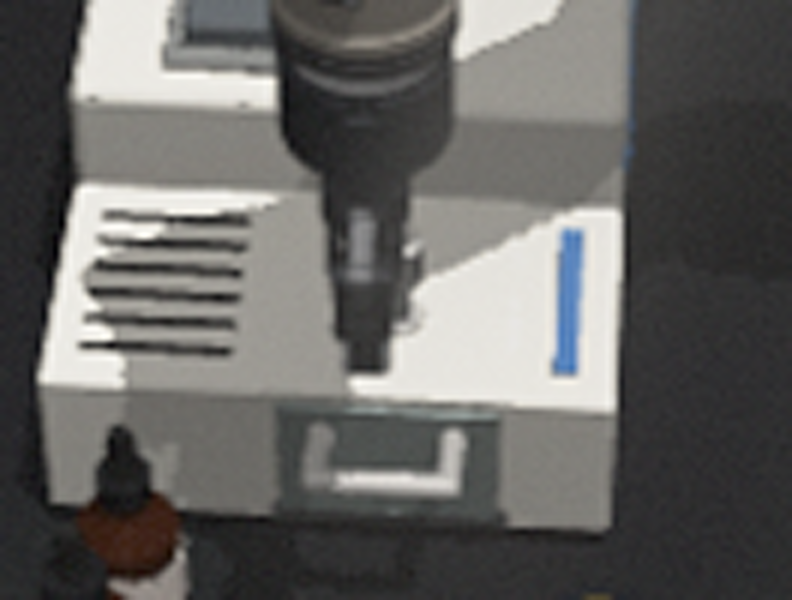

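View pics/topz5.png

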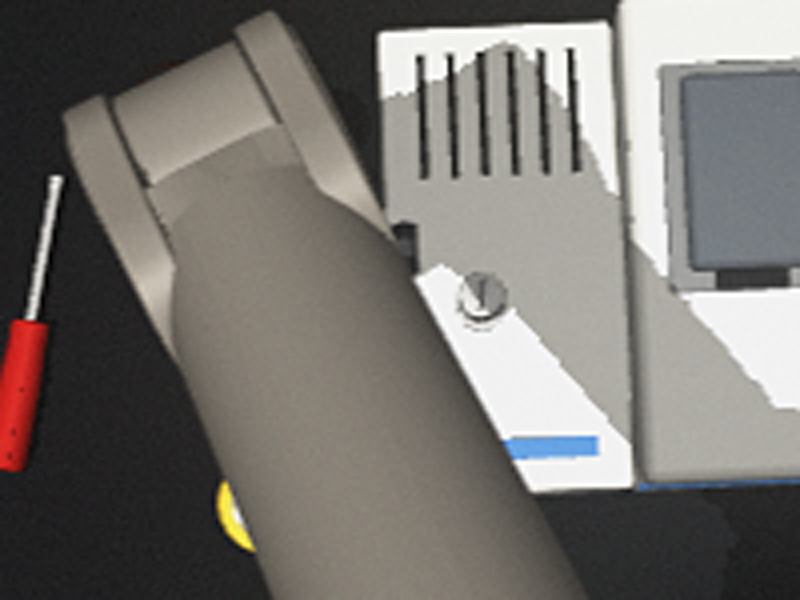

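The knob top now reads 157.2 mm, against 145.5 before: raised 11.7 mm and holding by itself. Next the handle: align and go down around the bar with a 40 mm opening.

```bash

python3 -m handwheel '[[[-0.0056,0.006,-0.01,0,0,-0.035,0.04],[0,0,-0.02,0,0,0,0.04],[0,0,-0.02,0,0,0,0.04],[0,0,-0.018,0,0,0,0.04],[0,0,0,0,0,0,0.04]]]' 30 >/dev/null; python3 s.py
python3 - <<'E'
from h import *
im,d=r.grab_frame("side");save("side6",im)
x,y=308,255
s=cv2.resize(im[y-50:y+50,x-66:x+66],None,fx=6,fy=6,interpolation=cv2.INTER_CUBIC);save("sidez6",s)
E
```

```text
t13.63 p [534.1  169.52 197.08] F [-0.6 -0.4  0.9] M [ 0.    0.01 -0.02] phi1.612 w40.3 j7 1.11
```

View pics/sidez6.png

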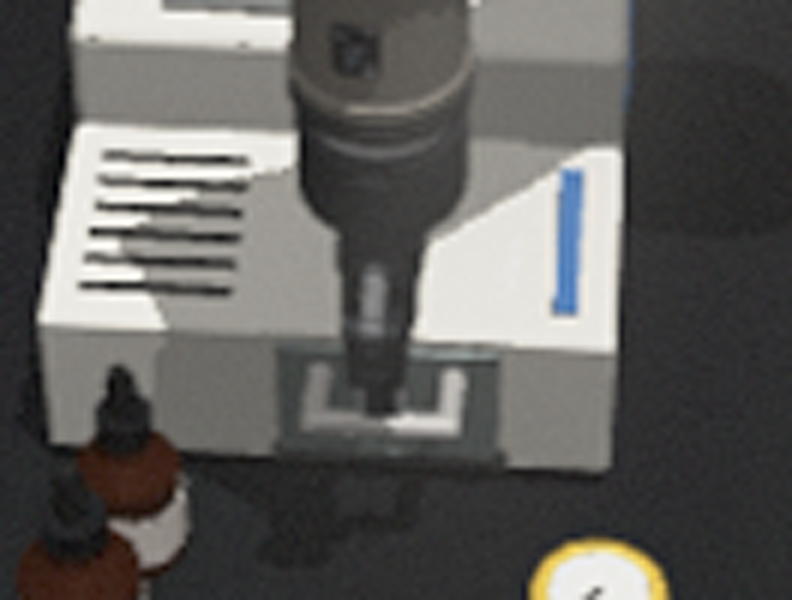

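y settled at 169.5, so +8.5 mm is needed before going down (tips still above the bar).

```bash

python3 -m handwheel '[[[0.0008,0.0085,0,0,0,0.005,0.04],[0,0,0,0,0,0,0.04],[0,0,0,0,0,0,0.04]]]' >/dev/null; python3 s.py
python3 -m handwheel '[[[0,0,-0.01,0,0,0,0.04],[0,0,-0.012,0,0,0,0.04],[0,0,0,0,0,0,0.04]]]'>/dev/null; python3 s.py
python3 -m handwheel '[[[0,0,-0.012,0,0,0,0.04],[0,0,-0.009,0,0,0,0.04],[0,0,0,0,0,0,0.04]]]'>/dev/null; python3 s.py
python3 -m handwheel '[[[0,0,0,0,0,0,0.03],[0,0,0,0,0,0,0.024]]]'>/dev/null; python3 s.py
```

```text
t13.93 p [537.38 181.69 201.89] F [-0.  -0.1 -0.3] M [0.01 0.02 0.  ] phi1.620 w40.2 j7 1.10
t14.18 p [535.31 180.   176.04] F [ 0.1 -1.  -0.7] M [ 0.02 -0.02 -0.03] phi1.619 w40.1 j7 1.09
t14.43 p [535.39 180.2  155.05] F [-0.7 -0.2 -0.2] M [ 0.03  0.01 -0.05] phi1.619 w40.0 j7 1.08
t14.60 p [536.71 180.81 157.45] F [ 0.2  0.5 -0.1] M [ 0.01 -0.02  0.  ] phi1.619 w24.0 j7 1.08
```

```bash

python3 -m handwheel '[[[-0.001,-0.002,-0.003,0,0,0,0.024],[0,0,0,0,0,0,0.022]]]'>/dev/null; python3 s.py
python3 -m handwheel '[[[0,0,0,0,0,0,0.018],[0,0,0,0,0,0,0.015],[0,0,0,0,0,0,0.014],[0,0,0,0,0,0,0.012]]]'>/dev/null; python3 s.py
python3 - <<'E'
from h import *
im,d=r.grab_frame("side");save("side7",im)
x,y=308,265
s=cv2.resize(im[y-50:y+50,x-66:x+66],None,fx=6,fy=6,interpolation=cv2.INTER_CUBIC);save("sidez7",s)
E
```

```text
t14.77 p [535.5  178.32 154.42] F [-0.2 -0.5  0.2] M [0.02 0.03 0.01] phi1.619 w22.0 j7 1.08
t15.10 p [535.74 178.33 154.65] F [ 0.7 -1.8  0.4] M [-0.32  0.04  0.  ] phi1.619 w12.0 j7 1.08
```

View pics/sidez7.png

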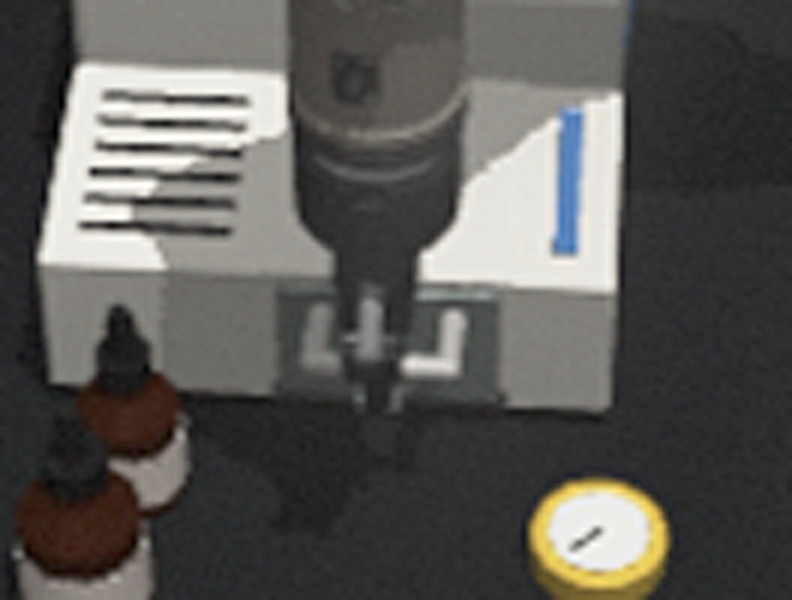

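The bar is held in the middle. Pulling gently along the tray axis, first a few mm to verify the screw no longer locks it.

```bash

python3 -m handwheel '[[[0,0,0,0,0,0,0.006],[0,0.001,0,0,0,0,0.006]]]'>/dev/null; python3 s.py
python3 -m handwheel '[[[0,0.001,0,0,0,0,0.006],[0,0,0,0,0,0,0.006]]]'>/dev/null; python3 s.py
python3 -m handwheel '[[[-0.0001,0.001,0,0,0,0,0.006],[0,0,0,0,0,0,0.006]]]'>/dev/null; python3 s.py
python3 -m handwheel '[[[-0.0001,0.001,0,0,0,0,0.006],[0,0,0,0,0,0,0.006]]]'>/dev/null; python3 s.py
```

```text
t15.32 p [535.71 179.24 154.71] F [-0.8 -2.1  3.3] M [-0.51  0.21  0.04] phi1.618 w10.6 j7 1.08
t15.48 p [535.63 181.   154.7 ] F [-1.  -1.6  3.9] M [-0.41  0.21  0.05] phi1.619 w10.8 j7 1.08
t15.65 p [535.57 182.04 154.71] F [ 0.1 -2.3  5.4] M [-0.38  0.23  0.03] phi1.619 w11.0 j7 1.08
t15.82 p [535.54 183.05 154.71] F [-1.4 -1.5  5.3] M [-0.35  0.26 -0.01] phi1.619 w10.7 j7 1.08
```

It slides freely with about 2 N, well past the 1.5 mm of play. Drawing it out.

```bash

python3 -m handwheel '[[[-0.0001,0.002,0.0006,0,0,0,0.006],[-0.0002,0.004,0,0,0,0,0.006],[-0.0002,0.005,0,0,0,0,0.006],[-0.0003,0.005,0,0,0,0,0.006],[-0.0002,0.005,0,0,0,0,0.006],[-0.0003,0.005,0,0,0,0,0.006],[-0.0002,0.004,0,0,0,0,0.006],[-0.0001,0.002,0,0,0,0,0.006]]]'>/dev/null; python3 s.py
python3 -m handwheel '[[[-0.0001,0.002,0,0,0,0,0.006],[-0.0002,0.004,0,0,0,0,0.006],[-0.0002,0.005,0,0,0,0,0.006],[-0.0003,0.005,0,0,0,0,0.006],[-0.0002,0.005,0,0,0,0,0.006],[-0.0002,0.004,0,0,0,0,0.006],[-0.0001,0.003,0,0,0,0,0.006],[-0.0001,0.002,0,0,0,0,0.006]]]'>/dev/null; python3 s.py
```

```text
t16.48 p [533.78 215.75 154.81] F [ 2.4 -1.7 -5.3] M [-0.42 -0.65 -0.06] phi1.620 w11.2 j7 1.02
t17.15 p [532.29 245.34 154.89] F [ 5.  -2.1 -9.1] M [-0.45 -0.85  0.01] phi1.619 w10.6 j7 0.98
```

```bash

python3 -m handwheel '[[[0.0007,0,-0.001,0,0,0,0.006],[0,0,0,0,0,0,0.006]]]'>/dev/null; python3 s.py
python3 -m handwheel '[[[-0.0001,0.003,0,0,0,0,0.006],[-0.0001,0.003,0,0,0,0,0.006],[-0.0001,0.002,0,0,0,0,0.006],[0,0,0,0,0,0,0.006]]]'>/dev/null; python3 s.py
python3 -m handwheel '[[[0,0.001,0,0,0,0,0.006],[0,0.001,0,0,0,0,0.006],[0,0,0,0,0,0,0.006]]]'>/dev/null; python3 s.py
```

```text
t17.32 p [532.38 245.77 154.75] F [-1.2 -1.   0.7] M [-0.1   0.36 -0.03] phi1.620 w10.8 j7 0.98
t17.65 p [532.   253.96 154.73] F [-5.4 -0.4  4.4] M [-0.23  0.9   0.02] phi1.620 w10.7 j7 0.96
t17.90 p [531.95 255.57 154.73] F [-4.1 -0.9  6. ] M [-0.36  0.94 -0.05] phi1.620 w10.9 j7 0.96
```

```bash

python3 -m handwheel '[[[-0.0005,0.001,0.0006,0,0,0,0.006],[0,0,0,0,0,0,0.006]]]'>/dev/null; python3 s.py
python3 -m handwheel '[[[0,0.001,0,0,0,0,0.006],[0,0,0,0,0,0,0.006]]]'>/dev/null; python3 s.py
python3 -m handwheel '[[[0,0.001,0,0,0,0,0.006],[0,0,0,0,0,0,0.006]]]'>/dev/null; python3 s.py
```

```text
t18.07 p [531.86 256.04 154.75] F [-3.8 -1.3  1.5] M [-0.28  0.63  0.02] phi1.619 w10.6 j7 0.96
t18.23 p [531.85 257.05 154.74] F [-3.8 -0.6  3.6] M [-0.38  0.85 -0.  ] phi1.619 w10.6 j7 0.96
t18.40 p [531.85 257.45 154.72] F [-5.8 -3.5  4.9] M [-0.71  1.03  0.01] phi1.619 w10.9 j7 0.96
```

```bash

python3 -m handwheel '[[[-0.0005,0.0008,0.0004,0,0,0,0.006],[0,0,0,0,0,0,0.006]]]'>/dev/null; python3 s.py
python3 -m handwheel '[[[0,0.0006,0,0,0,0,0.006],[0,0,0,0,0,0,0.006]]]'>/dev/null; python3 s.py
```

```text
t18.57 p [531.79 257.49 154.77] F [-3.  -5.4  1.7] M [-0.93  0.5   0.04] phi1.618 w10.6 j7 0.96
t18.73 p [531.81 257.58 154.74] F [-2.5 -5.8  3.1] M [-1.25  0.54  0.04] phi1.618 w10.9 j7 0.96
```

The tray stopped at y ≈ 257.5 and the pull rose to 5.8 N, so that is the end stop. Relaxing, opening and lifting straight off.

```bash

python3 -m handwheel '[[[0.0004,-0.0006,0.0003,0,0,0,0.01],[0,0,0,0,0,0,0.02],[0,0,0,0,0,0,0.03],[0,0,0,0,0,0,0.036],[0,0,0,0,0,0,0.036]]]'>/dev/null; python3 s.py
python3 -m handwheel '[[[0,0,0.01,0,0,0,0.036],[0,0,0.02,0,0,0,0.036],[0,0,0.03,0,0,0,0.036],[0,0,0.035,0,0,0,0.036],[0,0,0.035,0,0,0,0.036],[-0.02,0.02,0.03,0,0,0,0.036],[-0.035,0.035,0.01,0,0,0,0.036],[-0.035,0.035,0.01,0,0,0,0.036],[-0.035,0.035,0,0,0,0,0.036],[-0.035,0.035,0,0,0,0,0.036]]]'>/dev/null; python3 s.py
python3 -m handwheel '[[[-0.035,0.04,0,0,0,0,0.036],[-0.035,0.04,0,0,0,0,0.036],[-0.03,0.04,0,0,0,0,0.036],[-0.02,0.03,0,0,0,0,0.036],[0,0,0,0,0,0,0.036],[0,0,0,0,0,0,0.036]]]'>/dev/null; python3 s.py
python3 - <<'E'
from h import *
for n in("side","top"):
    im,d=r.grab_frame(n);save(n+"8",im)
    P=unproj(n,d);Q=P[(abs(P[:,0]-.54)<.02)&(abs(P[:,1]-.074)<.025)&(P[:,2]>.125)&(P[:,2]<.168)]
    T=Q[Q[:,2]>np.percentile(Q[:,2],80)-.003]; print(n,"knob",len(Q),T.mean(0).round(4))
    Q=P[(abs(P[:,0]-.532)<.05)&(P[:,1]>.232)&(P[:,1]<.30)&(P[:,2]>.085)&(P[:,2]<.13)]
    print(n,"handle",len(Q),Q.mean(0).round(4),Q.min(0).round(4),Q.max(0).round(4));B=Q[Q[:,1]>Q[:,1].max()-.012]; print("  bar",len(B),B.mean(0).round(4))
E
```

```text
t19.15 p [532.77 259.33 155.8 ] F [-1.2 -0.4  0.3] M [-0.02  0.03  0.02] phi1.619 w36.0 j7 0.96
t19.98 p [394.28 396.64 334.02] F [ 0.7  0.8 -0.3] M [ 0.03 -0.06 -0.  ] phi1.618 w36.1 j7 0.64
t20.48 p [293.16 523.33 332.68] F [ 0.4 -0.8 -0.1] M [-0.1  -0.05 -0.  ] phi1.624 w36.0 j7 0.35
side knob 98 [0.5404 0.0747 0.1569]
side handle 158 [0.5306 0.2565 0.1019] [0.4932 0.2328 0.0906] [0.5701 0.2678 0.1103]
  bar 107 [0.5314 0.2615 0.1026]
top knob 118 [0.5409 0.0726 0.1569]
top handle 255 [0.5325 0.2522 0.1026] [0.4946 0.2322 0.0916] [0.5698 0.2652 0.1107]
  bar 147 [0.5339 0.2586 0.1045]
```

View pics/side8.png

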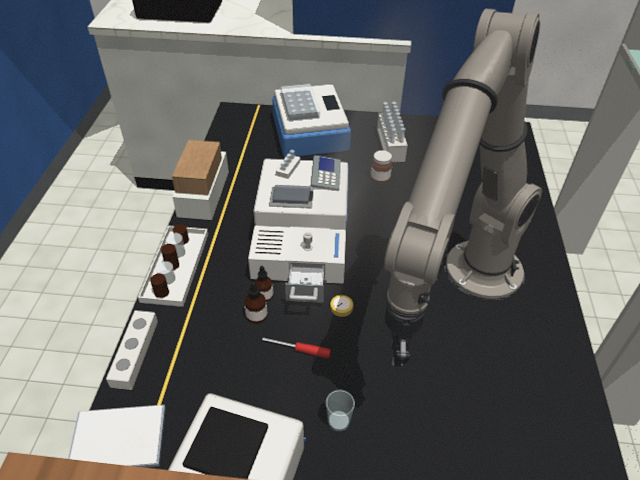

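View pics/top8.png

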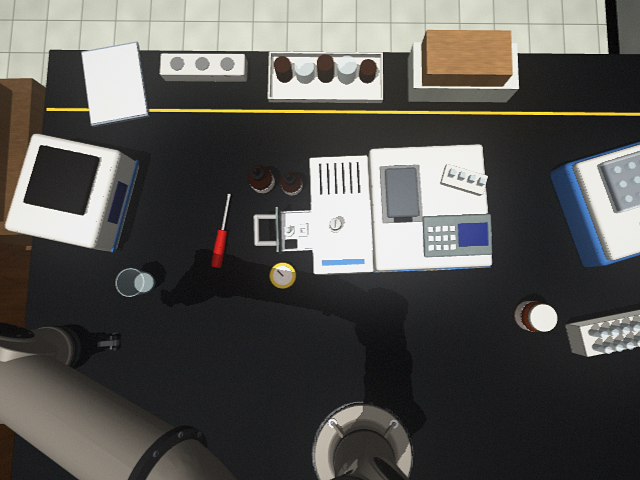

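The handle moved 79.6 mm (side) and 80.2 mm (top), which is its full 80 mm travel. The knob is still 11.4–12.3 mm up, the bystanders sit at the same pixels as before, and the arm is clear. Handing in.

```bash
python3 - <<'E'
from h import *
print(r.hand_in())
E
```

```text
the job is handed in; nothing more can be done
None
```

The lamp tray is drawn out to its stop and the thumbscrew is parked up in its collar. The job was handed in at about 21 s of the allowed 72 s.

- **Screw:** I drew it up lightly, with at most about 10 N of pull read between steps, and found the thread's mouth about 0.6 rad on. I raised it to about 9.4 mm, turned it into the thread and followed its climb to the flat seat. A light downward press at the end met solid support, and I then let go.
- **Tray:** I pulled it by the handle with about 2 N of friction. It met its stop at about 6 N of pull. Sideways and vertical forces on the handle reached about 5 N and 9 N on the way and were trimmed off.
- **Last checks:** The knob's top reads 11.4 mm (top camera) above where it started, holding with nothing touching it. The handle moved 79.6 mm in the side view and 80.2 mm in the top view, which is the full 80 mm. The bystanders appear unmoved in both pictures.
- **What disagreed:** The thread caught about 1.4 rad past where I felt the mouth, not within the stated 0.6 rad. A picture taken on the way showed that the screw was up and had not slipped in the grip. No check failed.

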